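Function-test the twist-release stop button

ROBOT

A 6-joint arm with a two-finger parallel gripper is mounted at the origin on the work surface. World frame = base frame: x ahead of the robot, y to its left, z up, the work surface at z = 0. Lengths are in mm, angles in rad, forces in N, time in s.
With the tool pointing down it reaches from about 350 to 875 mm from the base axis. Payload 4.2 kg.
Tool frame: the origin (TCP) lies midway between the tips of the shut fingers; the grasp point (between the pads) lies 19 mm behind it; y points along the fingers, x is the direction in which the jaws open and shut, and the axes are right-handed (so a half turn about y gives the same grasp; the last joint's range is limited). The gripper opens to 85 mm and grips with 20 to 120 N. Pads are 22 mm wide; open, the fingers measure 114 mm over their backs; the gripper's body (76 mm by 85 mm) begins 54 mm behind the grasp point. The pads swing forward as they close: fully open they stand 13 mm farther back than shut.
Start: joints at [-1.01, 0.385, 0.008, 0, -1.194, -0.259], TCP at [185.79, -596.725, 231.312] pointing down, gripper open.
Joint ranges: [-3.14, 3.14], [-1.21, 2.06], [-1.07, 1.41], [-3.16, 2.05], [-2.99, -0.16], [-3.1, 3.1]. Speed limits (rad/s): [2.79, 2.79, 3.14, 3.14, 3.14, 3.14].

INTERFACE

Orientations are given as a unit quaternion [x, y, z, w].
In Python, from bench import read_state, get_image, job_done gives the robot as it stands.
- The arm moves only by the tool play_rows, never from a script. Its argument "series" is a list of rows, each a list of 7 numbers: the shift along the tool's x, y, z in m, then the turn, a rotation vector about the tool's x, y, z in rad, then the finger opening in m, from 0 to 0.0854. In form: [[x, y, z, wx, wy, wz, claw], ...]. A call has 1 to 10 rows; each row shifts and turns the pose as measured when the row begins, along the tool's axes as they then stand; what a row does not reach is not made up. A row lasts 1/10 s, in which the tool goes at most 50 mm and 8.59 degrees, less where a joint would pass 70% of its speed; a pose out of reach is approached as far as the arm can. A call with a gripper value outside its range is refused whole. The fingers move at their own pace and stop on an object; the grip force is fixed at half the most. Time passes only in rows, so rows that do not move let the fingers close. It gives the time, the measured TCP pose, the force and the opening at its end, in the units of the state.
- read_state(): the state, without advancing time (a new reading comes with each control period).
- get_image(name): name is "scene" or "top"; returns a dict with "color" (420x560x3 uint8, red, green, blue), "intrinsics" (3x3 intrinsics, pixels), "origin" and "orientation" of the camera in the world. Camera axes: x right, y down, z forward; pixel columns grow to the right and rows downward; lengths in mm; the calibration is good to about 2 mm. A picture is of the moment at which its call begins. There is no depth.
- job_done(): hands the job in, once; it reports no verdict.
The state is a dict: "clock": time; "joints": joint angles; "joint_vel": joint speeds; "joint_efforts": joint torques, N m; "position": TCP position; "ee_rot": TCP orientation; "contact_force": force on the tool from outside, world axes, zero at the start; "wrist_torque": the same for the moment, N m; "gripper_width": finger opening in mm.
Only numpy, scipy, OpenCV 4.12 (cv2) and the standard library are available. Lean on these libraries where they do the work, as an engineer would, in place of code of your own. Each camera call takes 0.05 s, during which the arm holds its last target. There are 200 camera calls.

TASK

Before the tester is used, test its stop box, the one whose mushroom button has two ears: push the button in with your fingertips until it stays in, then push an ear round clockwise (seen from above) until the button is released and springs fully out again. Work with fingertips only and without forcing anything: do not pick up, tip or shift the box, and leave the other stop box and the things standing on the bench alone.

Things in the scene. Friction and masses are not known exactly. Their poses are not given: they have to be found in the camera images.
- stop_box: The tester's stop box: a grey metal box 110 x 110 mm and 75 mm high, standing loose on rubber feet, about 1.4 to 2 kg. Origin at the centre of its underside, z up. It carries, at the middle of its top, a red mushroom button with two ears, on a flat yellow collar (radius 30 mm, 3 mm high). The button's axis is the box's z axis.
- box_corner (a point): One upper corner of the tester's stop box (-x, +y side).
- cap_top (a point): Centre of the top of the eared button's cap; moves with it. The cap is a dome 44 mm in diameter and 19 mm high, flat for 11 mm around the centre; its underside is 16 mm above the box's top when the button is out and 9 mm when it is in, so this point is 110 mm (out) or about 103 mm (in) above the bench. Its y axis points to ear_a.
- ear_a (a point): Middle of one ear of the eared button, 34 mm from the button's axis and 12 mm below the cap's top; moves with the button. The ears stick straight out from opposite sides of the cap, 80 mm from end to end (each reaches from the cap's side, 22 mm from the axis, to 40 mm), 12 mm wide, 14 mm high; their undersides are level with the cap's underside. The space beside and below an ear is free down to the box's top.
- ear_b (a point): The same point of the opposite ear.
- stop_push (a joint): How far the eared button is pushed in (m): 0 out, 0.008 at its stop. A spring pushes it out (4 N, rising to 6 N when in). Pushed past about 0.0072 (7 to 9 N) it latches and stays in at about 0.007; let go before that, it comes out again.
- stop_twist (a joint): Twist of the eared button (rad), 0 at rest to 0.8, growing clockwise seen from above. Twisting it past about 0.4 rad frees the latch and the button springs out by itself. About 2 N on an ear is enough. A light spring turns it back to 0 when let go.
- plain_box: The other stop box, not to be touched: the same box (origin at the centre of its underside), with a plain round mushroom button without ears. The two boxes may stand either way round on the bench.
- plain_top (a point): Centre of the top of the plain button's cap (same cap, 110 mm above the bench).
- plain_push (a joint): How far the plain button is pushed in (m): 0 to 0.006; it springs back.
- bottle_mid (a point): Centre (half-way up) of an amber glass jar standing on the bench, 60 mm in diameter, 120 mm high.
- weight_mid (a point): Centre of a steel laboratory weight with a knob, 38 mm in diameter, 55 mm high.
- core_mid (a point): Centre of a cardboard tube standing on end, 60 mm in diameter, 70 mm high.
There are look-alikes about, which are no part of the job. What is shaped like the stop_box but brown is not meant.

How it is judged (in metres and radians):
On the way, in this order (a step that is already met when the one before it is completed fails the run):
1. the eared button is pushed in and stays in (value of joint stop_push above 0.006 m), for 0.3 s.
2. it is twisted clockwise while still in (value of joint stop_twist above 0.15 rad and value of joint stop_push above 0.003 m).
3. it has sprung out (value of joint stop_push below 0.0015 m), for 0.2 s.
At the end, for the whole second after the job is handed in: The eared button is out (within 1.5 mm) and turned back (within 0.12 rad); its box stands flat and at rest within 25 mm of where it was (its corner within 35 mm); the plain button is out; the plain box, jar, weight and tube are within 20 mm of where they were (value of joint stop_push below 0.0015 m and value of joint stop_twist below 0.12 rad and value of joint plain_push below 0.002 m and distance of stop_box from where it was at the start of the episode below 0.025 m and distance of box_corner from where it was at the start of the episode below 0.035 m and height (world z) of stop_box below 0.005 m and angle between stop_box's own z axis and vertical below 0.05 rad and linear speed of stop_box below 0.01 m/s and distance of each of plain_box, bottle_mid, weight_mid, core_mid from where it was at the start of the episode below 0.02 m); the robot touches nothing.
It fails at once if the tester's stop box is lifted or tipped (height (world z) of stop_box above 0.008 m or angle between stop_box's own z axis and vertical above 0.15 rad).
It fails at once if the tester's stop box is shoved or turned out of its place (25 mm; 35 mm at the corner) (distance of stop_box from where it was at the start of the episode above 0.025 m or distance of box_corner from where it was at the start of the episode above 0.035 m).
It fails at once if the button or its box is forced (over 60 N) (contact force between stop_box and the fingers above 60 N).
It fails at once if the plain button is pressed or its box moved (20 mm) (value of joint plain_push above 0.003 m or distance of plain_box from where it was at the start of the episode above 0.02 m).
It fails at once if the jar, weight or card tube is moved (20 mm) or lifted (distance of any of bottle_mid, weight_mid, core_mid from where it was at the start of the episode above 0.02 m).
It also fails if it takes over 42 s, if anything falls off the work surface, if the arm or the gripper's body presses on something with over 40 N, if the wrist force passes 120 N, or if a joint passes its speed limit or range.

## Working session

There is one attempt and no reset: what is moved stays moved. The work goes in short steps, Python scripts to look and compute and a tool call to move; the robot and the scene stay as the last step left them, time stands still between calls to the robot, and variables do not carry over. Pictures are saved under pics/ and viewed, about 8 in all and at most 12, crops included, and the job is handed in when it is done.

Besides the shell and the picture viewer there is one more tool, called as name([rows], argument=value, ...), one row to a line, values as JSON. play_rows: Moves the arm, as the interface text tells. Its arguments: {"type":"object","properties":{"series":{"type":"array","items":{"type":"array","items":{"type":"number"}}}},"required":["series"]}

```bash
mkdir -p pics; ls; python3 - <<'E'
from bench import *
import cv2,numpy as np
for n in("scene","top"):
    d=get_image(n); cv2.imwrite(f"pics/{n}0.png",d["color"][:,:,::-1]); print(n,d["intrinsics"],d["origin"],d["orientation"])
print(read_state())
E
```

```text
pics
scene [[434.21645818   0.         279.50391189]
 [  0.         434.21645818 210.81081923]
 [  0.           0.           1.        ]] [1143.39210314 -166.54637517  712.03050005] [ 0.78217787  0.49027474 -0.21111658 -0.32133821]
top [[407.68138327   0.         283.10150977]
 [  0.         407.68138327 209.45151218]
 [  0.           0.           1.        ]] [391.67179479 109.11016797 935.51244978] [-0.64685226  0.75584941 -0.07847428  0.06415303]
{'clock': 0.1, 'joints': array([-1.01039036e+00,  3.85517400e-01,  6.76485488e-03, -4.39350267e-04,
       -1.19399963e+00, -2.58582427e-01]), 'joint_vel': array([-0.00057871, -0.00115069,  0.00136586,  0.0008484 , -0.00043996,
        0.0005035 ]), 'joint_efforts': array([-6.85632094e-04, -3.93319345e+01,  1.88928115e+01,  4.19803128e+00,
       -2.62852685e-03,  1.10047694e-05]), 'position': array([ 185.64234891, -596.24985236,  230.3084674 ]), 'ee_rot': array([ 0.41860313,  0.56984092, -0.5690646 , -0.41978355]), 'contact_force': array([0.00981787, 0.32814729, 0.15191034]), 'wrist_torque': array([-0.0341891 , -0.01880204, -0.00313026]), 'gripper_width': 85.42821433681733}
```

View pics/scene0.png

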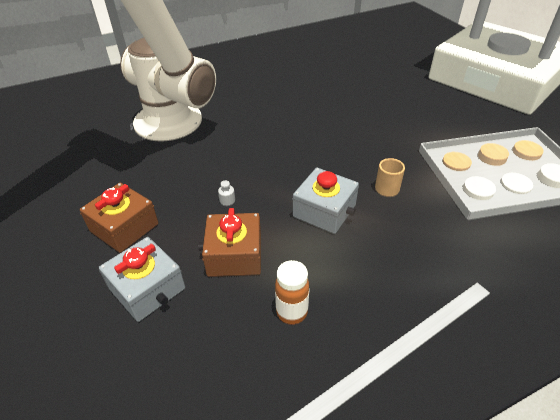

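View pics/top0.png

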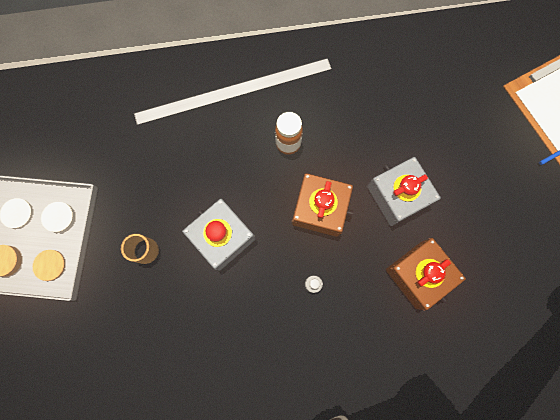

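The target is the grey eared box, at scene (142,275) and top (405,190). Possible mix-ups:
- Grey plain box: scene (327,200), top (218,233).
- Brown eared box: scene (232,243), top (323,205).
- Brown eared box: scene (119,215), top (432,273).

Next I'll measure it and check the choice in a close crop.

```bash
cat > h.py <<'E'
import cv2,numpy as np
from bench import *
from scipy.spatial.transform import Rotation as R
def ray(d,p):
    v=np.linalg.solve(d["intrinsics"],[p[0],p[1],1]); return np.array(d["origin"]),R.from_quat(d["orientation"]).apply(v)
def plane(d,p,z):
    o,v=ray(d,p); return o+v*(z-o[2])/v[2]
def tri(d1,p1,d2,p2):
    o,v=ray(d1,p1);q,w=ray(d2,p2); s=np.linalg.lstsq(np.c_[v,-w],q-o,rcond=None)[0]
    a,b=o+v*s[0],q+w*s[1]; return (a+b)/2,np.linalg.norm(a-b)
def proj(d,P):
    c=R.from_quat(d["orientation"]).inv().apply(np.array(P)-d["origin"]); u=d["intrinsics"]@c; return u[:2]/u[2]
def red(d,c,r=32):
    hsv=cv2.cvtColor(d["color"],cv2.COLOR_RGB2HSV)
    m=cv2.inRange(hsv,(0,170,90),(6,255,255))|cv2.inRange(hsv,(172,150,90),(180,255,255))
    k=np.zeros_like(m);cv2.circle(k,c,r,255,-1); return m&k
def yellow(d,c,r=32):
    hsv=cv2.cvtColor(d["color"],cv2.COLOR_RGB2HSV)
    m=cv2.inRange(hsv,(22,150,100),(35,255,255)); k=np.zeros_like(m);cv2.circle(k,c,r,255,-1); return m&k
E
cat > m.py <<'E'
from h import *
D={n:get_image(n) for n in("scene","top")}
C={"scene":(137,260),"top":(409,187)}
tiles=[];ends={}
for n,d in D.items():
    m=red(d,C[n]); pts=cv2.findNonZero(m)
    r=cv2.minAreaRect(pts); b=cv2.boxPoints(r); print(n,len(pts),r)
    e=[(b[i]+b[(i+1)%4])/2 for i in range(4)]
    L=[np.linalg.norm(b[i]-b[(i+1)%4]) for i in range(4)]; i=int(np.argmin(L[:2])); ends[n]=sorted([e[i],e[i+2]],key=lambda p:p[0]); print(ends[n])
    y=cv2.fitEllipse(cv2.convexHull(cv2.findNonZero(yellow(d,C[n])|m*0))); print("yel",y,plane(d,y[0],78))
    print("ends on z=98",[plane(d,p,98).round(1) for p in ends[n]])
    x,yy=C[n]; t=d["color"][yy-50:yy+50,x-45:x+45,::-1]; tiles.append(cv2.resize(t,None,fx=4,fy=4,interpolation=cv2.INTER_CUBIC))
    tm=cv2.resize(m[yy-50:yy+50,x-45:x+45],None,fx=4,fy=4,interpolation=0); cs,_=cv2.findContours(tm,0,2); cv2.drawContours(tiles[-1],cs,-1,(0,255,0),1)
cv2.imwrite("pics/crop1.png",np.hstack(tiles))
a=ends["scene"];b=ends["top"]
for o in((0,1),(1,0)): print(o,[tri(D["scene"],a[i],D["top"],b[o[i]]) for i in(0,1)])
E
python3 m.py
```

```text
scene 463 ((134.60491943359375, 258.4458923339844), (19.6973819732666, 43.002132415771484), 76.75948333740234)
[array([113.675415, 263.37048 ], dtype=float32), array([155.53442, 253.5213 ], dtype=float32)]
yel ((139.27195739746094, 267.1603698730469), (19.79737091064453, 33.083412170410156), 62.95464324951172) [ 580.81716958 -195.72001771   78.        ]
ends on z=98 [array([ 569.5, -234.6,   98. ]), array([ 580.2, -160.8,   98. ])]
top 336 ((410.0384216308594, 184.6923065185547), (19.691856384277344, 32.72731018066406), 33.690067291259766)
[array([400.9615, 198.3077], dtype=float32), array([419.11536, 171.07692], dtype=float32)]
yel ((406.66375732421875, 187.6953582763672), (25.168724060058594, 27.305036544799805), 130.2727508544922) [ 571.79756414 -195.0494838    78.        ]
ends on z=98 [array([ 546.8, -171.1,   98. ]), array([ 599.5, -222.3,   98. ])]
(0, 1) [(array([ 549.46897786, -211.42280286,   63.22747121]), np.float64(55.52767158284877)), (array([ 597.12944434, -183.56592018,  131.93611373]), np.float64(49.6711277306159))]
(1, 0) [(array([ 593.09655131, -223.67127469,  118.31886335]), np.float64(18.040005959633003)), (array([ 553.49622925, -169.35983412,   74.29473255]), np.float64(19.086259112137014))]
```

View pics/crop1.png

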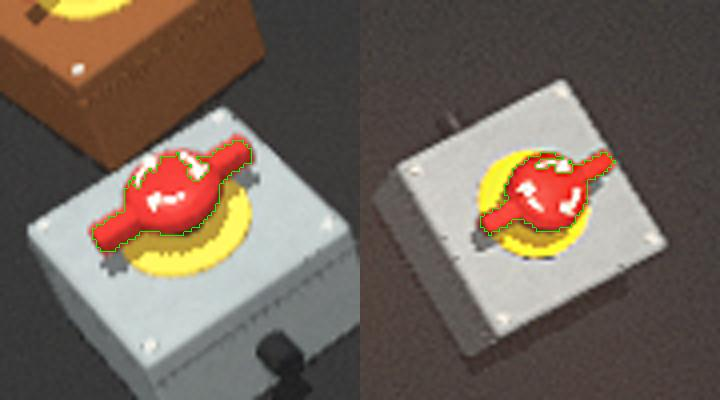

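The crop confirms the choice: grey box with an eared red cap. The rectangle fit cut corners, so I'll triangulate from the ear ends and the box corners instead.
- **Ear ends:** scene (117,269) and (153,247), top (425.5,177.5) and (395.5,192.5).

```bash
cat > m2.py <<'E'
from h import *
D={n:get_image(n) for n in("scene","top")}; S,T=D["scene"],D["top"]
s=lambda x,y:(x/4+92-.4,y/4+210-.4); t=lambda x,y:((x-360)/4+364-.4,y/4+137-.4)
P={"earR(top right)":(s(100,236),t(606,161)),"earL":(s(245,147),t(486,222)),"screw_scene_right":(s(327,224),t(416,171)),
"screw_front":(s(150,345),t(560,92) ),"screw_left":(s(40,226),t(653,240)),"screw_back":(s(219,117),t(503,319))}
for k,(a,b) in P.items(): print(k,*tri(S,a,T,b), plane(S,a,75 if 'sc' in k else 98).round(1),plane(T,b,75 if 'sc' in k else 98).round(1))
import itertools
A=[P[k][0] for k in P if 'screw' in k];B=[P[k][1] for k in P if 'screw' in k]
for i,a in enumerate(A): print(i,[round(float(tri(S,a,T,b)[1]),1) for b in B],[round(float(tri(S,a,T,b)[0][2])) for b in B])
# collar by yellow+red hull
E
python3 m2.py
```

```text
earR(top right) [ 584.71527553 -231.83829758   98.86492952] 0.22124389673484832 [ 583.9 -232.    98. ] [ 584.9 -232.1   98. ]
earL [ 561.76015236 -161.17231061   99.0344884 ] 0.2576584967809732 [ 560.8 -161.    98. ] [ 561.9 -161.6   98. ]
screw_scene_right [ 601.10877009 -137.7481322    73.24411839] 0.13922016203385082 [ 602.6 -137.9   75. ] [ 600.7 -137.2   75. ]
screw_front [ 633.0757887  -225.78866502   74.17226142] 0.6280109825378332 [ 633.6 -226.    75. ] [ 632.9 -225.1   75. ]
screw_left [ 543.02896275 -258.28199179   72.96433137] 1.3244839486558488 [ 544.6 -258.6   75. ] [ 542.8 -256.7   75. ]
screw_back [ 512.76556206 -167.49916332   73.56795086] 0.376620313028494 [ 514.1 -167.7   75. ] [ 512.6 -166.8   75. ]
0 [0.1, 68.3, 126.9, 56.6] [73, 127, 78, 8]
1 [79.2, 0.6, 55.1, 28.0] [25, 74, 5, -63]
2 [123.3, 47.7, 1.3, 82.0] [101, 136, 73, 25]
3 [48.0, 19.5, 69.9, 0.4] [134, 175, 127, 74]
```

Two views agree: the button axis is at about (573,-197) and ear R points along (0.31,-0.95). I'll close the fingers and turn the tool so its x is tangential to the ear, then push.

```bash
cat > plan.py <<'E'
from h import *
import sys
C=np.array([573.,-197.]); r=np.array([.31,-.951]); r/=np.linalg.norm(r); t=np.array([-r[1],r[0]])  # t: side of ear R to push from
def target(rho,tau,z): return np.r_[C+rho*r+tau*t,z]
st=read_state(); M=R.from_quat(st["ee_rot"]); m=M.as_matrix()
goal=min((R.from_matrix(np.c_[np.r_[s*t,0],[0,0,-1],np.cross(np.r_[s*t,0],[0,0,-1])]) for s in(1,-1)),key=lambda g:(M.inv()*g).magnitude())
rho,tau,z=map(float,sys.argv[1:4])
d=M.inv().apply(target(rho,tau,z)-st["position"])
print("axes x,y,z:",m.T.round(3).tolist(),"clock",st["clock"]); print("pos",st["position"].round(1),"F",st["contact_force"].round(2),"w",round(st["gripper_width"],1))
p=st["position"][:2]-C; print("rho,tau",(p@r).round(1),(p@t).round(1))
print("turn tool",(M.inv()*goal).as_rotvec().round(3),"shift tool mm",d.round(1),"j",st["joints"].round(2))
print("shift in goal frame",goal.inv().apply(target(rho,tau,z)-st["position"]).round(1), "goal x",goal.as_matrix()[:,0].round(2))
E
python3 plan.py 0 0 150
```

```text
axes x,y,z: [[-0.297, 0.955, 0.001], [-0.0, 0.001, -1.0], [-0.955, -0.297, 0.0]] clock 0.3
pos [ 185.7 -596.6  230.9] F [-0.29 -0.68  0.53] w 85.3
rho,tau 259.9 -492.0
turn tool [-1.000e-03  1.557e+00  1.000e-03] shift tool mm [ 266.3   81.1 -488.5] j [-1.01  0.39  0.01 -0.   -1.19 -0.26]
shift in goal frame [492.   80.9 259.9] goal x [0.95 0.31 0.  ]
```

play_rows([
  [0.024, 0, -0.044, 0, 0, 0, 0],
  [0.024, 0, -0.044, 0, 0, 0, 0],
  [0.024, 0, -0.044, 0, 0, 0, 0],
  [0.024, 0, -0.044, 0, 0, 0, 0],
  [0.024, 0, -0.044, 0, 0, 0, 0],
  [0.024, 0, -0.044, 0, 0, 0, 0],
  [0.024, 0, -0.044, 0, 0, 0, 0],
  [0.024, 0, -0.044, 0, 0, 0, 0],
  [0.024, 0, -0.044, 0, 0, 0, 0],
  [0.024, 0, -0.044, 0, 0, 0, 0],
])

```text
clock: 1.3
position: [534.3, -239.4, 230.6]
ee_rot: [0.423, 0.567, -0.567, -0.422]
contact_force: [0.9, 0.0, 0.1]
gripper_width: 0.1
```

play_rows([
  [0, 0, 0, 0, -0.145, 0, 0],
  [0, 0, 0, 0, -0.145, 0, 0],
  [0, 0, 0, 0, -0.145, 0, 0],
  [0, 0, 0, 0, -0.145, 0, 0],
  [0, 0, 0, 0, -0.145, 0, 0],
  [0, 0, 0, 0, -0.145, 0, 0],
  [0, 0, 0, 0, -0.145, 0, 0],
  [0, 0, 0, 0, -0.145, 0, 0],
  [0, 0, 0, 0, -0.145, 0, 0],
  [0, 0, 0, 0, -0.145, 0, 0],
])

```text
clock: 2.3
position: [539.4, -232.1, 228.9]
ee_rot: [-0.078, 0.703, -0.703, 0.078]
contact_force: [-0.0, 0.4, -0.2]
gripper_width: 0.2
```

```bash
python3 plan.py 0 0 150
```

```text
axes x,y,z: [[-0.976, -0.219, -0.0], [0.0, 0.001, -1.0], [0.219, -0.976, -0.001]] clock 2.3
pos [ 539.4 -232.1  228.9] F [-0.04  0.37 -0.18] w 0.2
rho,tau 22.9 -42.8
turn tool [ 0.001 -0.095 -0.   ] shift tool mm [-40.5  78.9 -26.8] j [-0.13  0.32 -0.09 -0.   -1.16  0.35]
shift in goal frame [-42.8  78.9 -22.9] goal x [-0.95 -0.31  0.  ]
```

play_rows([
  [0, 0, 0, 0, -0.095, 0, 0],
  [-0.022, 0.02, -0.012, 0, 0, 0, 0],
  [-0.02, 0.03, -0.011, 0, 0, 0, 0],
  [0, 0.028, 0, 0, 0, 0, 0],
  [0, 0, 0, 0, 0, 0, 0],
])

```text
clock: 2.8
position: [573.9, -196.4, 150.5]
ee_rot: [0.111, -0.698, 0.698, -0.115]
contact_force: [0.4, 0.1, -0.3]
gripper_width: -0.0
```

```bash
python3 plan.py 0 0 115; python3 - <<'E'
from h import *
for n,c in (("scene",(137,250)),("top",(409,187))):
    d=get_image(n);x,y=c
    t=cv2.resize(d["color"][y-60:y+60,x-60:x+60,::-1],None,fx=3.3,fy=3.3,interpolation=2)
    for p in([573,-197,110],read_state()["position"]): cv2.circle(t,tuple(int(v) for v in 3.3*(proj(d,p)-[x-60,y-60])),3,(255,0,0) if p is not None and len(p)==3 and p[2]==110 else (0,255,0),-1)
    cv2.imwrite(f"pics/c2{n}.png",t)
a=[cv2.imread(f"pics/c2{n}.png") for n in("scene","top")]; cv2.imwrite("pics/c2.png",np.hstack(a))
E
```

```text
axes x,y,z: [[-0.949, -0.316, -0.004], [0.005, -0.0, -1.0], [0.316, -0.949, 0.001]] clock 2.8
pos [ 573.9 -196.4  150.5] F [ 0.37  0.08 -0.34] w -0.0
rho,tau -0.3 1.0
turn tool [-0.001  0.006 -0.004] shift tool mm [ 1.2 35.5  0.3] j [-0.06  0.42 -0.15 -0.   -0.99  0.38]
shift in goal frame [ 1.  35.5  0.3] goal x [-0.95 -0.31  0.  ]
```

View pics/c2.png

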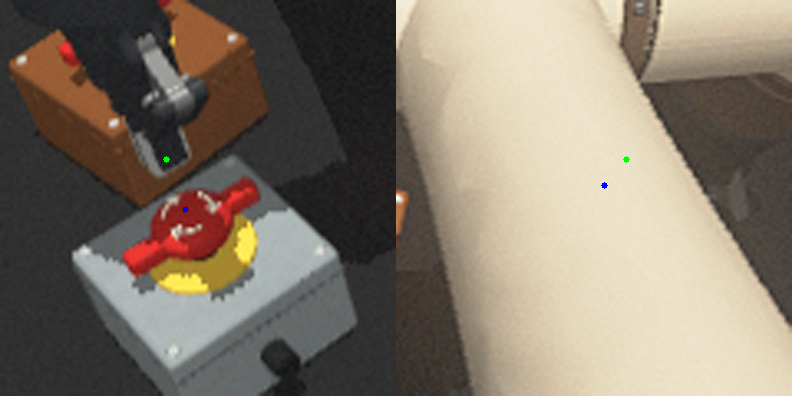

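The cap-centre projection lands on the cap and the fingertips are above it. The arm hides the top view. I'll descend.

play_rows([
  [0.001, 0.015, 0, 0, 0, 0, 0],
  [0, 0.015, 0, 0, 0, 0, 0],
  [0, 0.005, 0, 0, 0, 0, 0],
  [0, 0, 0, 0, 0, 0, 0],
])

```text
clock: 3.3
position: [580.4, -200.1, 127.9]
ee_rot: [0.104, -0.694, 0.702, -0.122]
contact_force: [-0.2, -0.3, -0.7]
gripper_width: 0.2
```

play_rows([
  [0, 0.002, 0, 0, 0, 0, 0],
  [0, 0.002, 0, 0, 0, 0, 0],
  [0, 0.002, 0, 0, 0, 0, 0],
])

```text
clock: 3.6
position: [582.5, -201.0, 125.7]
ee_rot: [0.102, -0.693, 0.702, -0.125]
contact_force: [0.5, -0.5, -0.0]
gripper_width: 0.1
```

play_rows([
  [0, 0.002, 0, 0, 0, 0, 0],
  [0, 0.002, 0, 0, 0, 0, 0],
])

```text
clock: 3.8
position: [582.9, -201.1, 122.1]
ee_rot: [0.101, -0.693, 0.702, -0.125]
contact_force: [0.6, 1.2, -0.2]
gripper_width: -0.5
```

```bash
python3 plan.py 0 0 115; python3 plan.py 0 0 115;python3 -c "
from bench import *
s=read_state();print(s['joints'].round(4),s['joint_vel'].round(3),s['joint_efforts'].round(1),s['wrist_torque'])"
```

```text
axes x,y,z: [[-0.948, -0.316, -0.031], [0.035, -0.007, -0.999], [0.316, -0.949, 0.018]] clock 3.8
pos [ 582.9 -201.1  122.1] F [ 0.62  1.22 -0.21] w -0.5
rho,tau 7.0 8.2
turn tool [-0.018  0.007 -0.031] shift tool mm [ 8.4  6.7 -7.2] j [-0.07  0.45 -0.19  0.01 -0.9   0.39]
shift in goal frame [ 8.2  7.1 -7. ] goal x [-0.95 -0.31  0.  ]
axes x,y,z: [[-0.948, -0.316, -0.031], [0.035, -0.007, -0.999], [0.316, -0.949, 0.018]] clock 3.8
pos [ 582.9 -201.1  122.1] F [ 0.62  1.22 -0.21] w -0.5
rho,tau 7.0 8.2
turn tool [-0.018  0.007 -0.031] shift tool mm [ 8.4  6.7 -7.2] j [-0.07  0.45 -0.19  0.01 -0.9   0.39]
shift in goal frame [ 8.2  7.1 -7. ] goal x [-0.95 -0.31  0.  ]
[-0.0675  0.4484 -0.1886  0.0065 -0.8981  0.3852] [ 0.001  0.023 -0.023  0.002  0.047 -0.002] [ -0.  -40.1  16.5   3.6   0.    0. ] [ 0.04631788  0.09233851 -0.01944771]
```

Tracking lag let the tool drift and tilt, with no contact. I'll correct it before touching the cap.

play_rows([
  [0.008, 0, -0.007, -0.018, 0.007, -0.031, 0],
  [0, 0, 0, 0, 0, 0, 0],
])

```text
clock: 4.0
position: [572.7, -196.8, 121.0]
ee_rot: [-0.111, 0.699, -0.698, 0.11]
contact_force: [-0.3, -0.9, 0.2]
gripper_width: -0.3
```

```bash
python3 plan.py 0 0 115
```

```text
axes x,y,z: [[-0.951, -0.309, 0.002], [-0.002, 0.0, -1.0], [0.309, -0.951, -0.001]] clock 4.0
pos [ 572.7 -196.8  121. ] F [-0.33 -0.95  0.19] w -0.3
rho,tau -0.3 -0.3
turn tool [ 0.001 -0.001  0.002] shift tool mm [-0.3  6.   0.3] j [-0.06  0.45 -0.19 -0.   -0.94  0.38]
shift in goal frame [-0.3  6.   0.3] goal x [-0.95 -0.31  0.  ]
```

play_rows([
  [0, 0.008, 0, 0, 0, 0, 0],
  [0, 0, 0, 0, 0, 0, 0],
])

```text
clock: 4.2
position: [572.9, -196.9, 112.2]
ee_rot: [-0.111, 0.698, -0.698, 0.111]
contact_force: [-0.5, -1.0, 0.2]
gripper_width: 0.0
```

```bash
python3 plan.py 0 0 108
```

```text
axes x,y,z: [[-0.951, -0.31, 0.001], [-0.001, 0.0, -1.0], [0.31, -0.951, -0.0]] clock 4.2
pos [ 572.9 -196.9  112.2] F [-0.51 -1.    0.23] w 0.0
rho,tau -0.1 -0.0
turn tool [ 0.    -0.     0.001] shift tool mm [-0.   4.2  0.1] j [-0.06  0.46 -0.2  -0.   -0.92  0.38]
shift in goal frame [-0.   4.2  0.1] goal x [-0.95 -0.31  0.  ]
```

Tracking is good. Pushing with small steps.

play_rows([
  [0, 0.005, 0, 0, 0, 0, 0],
])

```text
clock: 4.3
position: [573.9, -197.2, 107.8]
ee_rot: [0.11, -0.698, 0.699, -0.112]
contact_force: [0.4, 0.6, 5.7]
gripper_width: 0.1
```

play_rows([
  [0, 0.003, 0, 0, 0, 0, 0],
])

```text
clock: 4.4
position: [574.1, -197.3, 105.0]
ee_rot: [0.11, -0.698, 0.699, -0.112]
contact_force: [-2.3, 1.4, 5.1]
gripper_width: -0.2
```

play_rows([
  [0, 0.0025, 0, 0, 0, 0, 0],
])

```text
clock: 4.5
position: [574.0, -197.3, 102.8]
ee_rot: [0.111, -0.698, 0.699, -0.112]
contact_force: [-2.0, 1.7, 4.9]
gripper_width: 0.2
```

play_rows([
  [0, 0.0015, 0, 0, 0, 0, 0],
])

```text
clock: 4.6
position: [574.1, -197.3, 102.0]
ee_rot: [0.111, -0.698, 0.699, -0.112]
contact_force: [-3.2, 2.0, 11.8]
gripper_width: -0.1
```

play_rows([
  [0, 0.001, 0, 0, 0, 0, 0],
  [0, 0, 0, 0, 0, 0, 0],
])

```text
clock: 4.8
position: [574.0, -197.3, 102.6]
ee_rot: [0.111, -0.697, 0.699, -0.112]
contact_force: [-1.4, 1.1, 5.2]
gripper_width: 0.0
```

play_rows([
  [0, -0.003, 0, 0, 0, 0, 0],
  [0, -0.015, 0, 0, 0, 0, 0],
  [0, -0.015, 0, 0, 0, 0, 0],
  [0, 0, 0, 0, 0, 0, 0],
])

```text
clock: 5.2
position: [573.2, -197.0, 134.4]
ee_rot: [0.111, -0.698, 0.699, -0.111]
contact_force: [0.3, 0.0, -0.4]
gripper_width: -0.3
```

```bash
python3 plan.py 38 29 130; python3 - <<'E'
from h import *
d=get_image("scene"); cv2.imwrite("pics/c3.png",cv2.resize(d["color"][200:320,77:197,::-1],None,fx=4.5,fy=4.5,interpolation=2))
E
```

```text
axes x,y,z: [[-0.95, -0.311, 0.0], [0.0, -0.001, -1.0], [0.311, -0.95, 0.001]] clock 5.2
pos [ 573.2 -197.   134.4] F [ 0.32  0.02 -0.41] w -0.3
rho,tau 0.1 0.2
turn tool [-0.001  0.001  0.   ] shift tool mm [-28.8   4.5  37.9] j [-0.06  0.44 -0.17  0.   -0.96  0.38]
shift in goal frame [-28.8   4.4  37.9] goal x [-0.95 -0.31  0.  ]
```

View pics/c3.png

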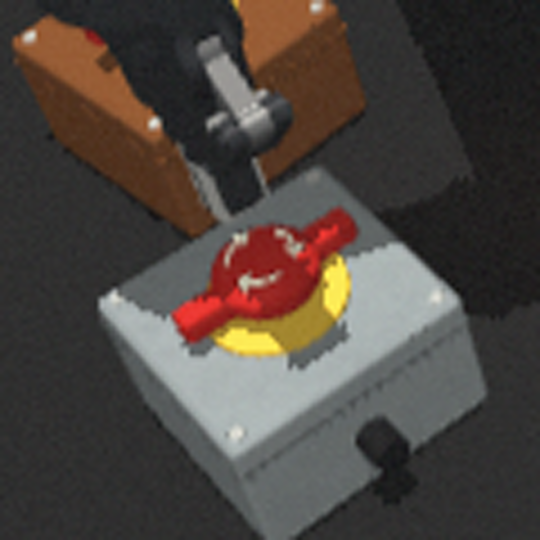

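The cap sits about 2 px lower and stayed in with no contact, so it is latched. Ear R is at crop (200,322). I'll move beside it on the +x side, clear of the cap, then go down.

play_rows([
  [-0.029, 0, 0.038, 0, 0, 0, 0],
  [0, 0, 0, 0, 0, 0, 0],
])

```text
clock: 5.45
position: [608.6, -223.3, 128.1]
ee_rot: [-0.115, 0.7, -0.697, 0.107]
contact_force: [-0.3, 0.4, -0.1]
gripper_width: 0.0
```

```bash
python3 plan.py 38 29 86
```

```text
axes x,y,z: [[-0.95, -0.311, 0.01], [-0.011, 0.002, -1.0], [0.311, -0.95, -0.006]] clock 5.45
pos [ 608.6 -223.3  128.1] F [-0.32  0.43 -0.09] w 0.0
rho,tau 36.1 25.7
turn tool [0.005 0.001 0.01 ] shift tool mm [-3.7 42.1  2.2] j [-0.1   0.51 -0.06 -0.   -1.01  0.42]
shift in goal frame [-3.3 42.1  1.9] goal x [-0.95 -0.31  0.  ]
```

play_rows([
  [-0.004, 0.015, 0.002, 0.005, 0, 0.01, 0],
  [0, 0, 0, 0, 0, 0, 0],
])

```text
clock: 5.65
position: [612.1, -224.2, 108.9]
ee_rot: [-0.112, 0.699, -0.697, 0.109]
contact_force: [-0.7, 0.4, -0.4]
gripper_width: -0.1
```

```bash
python3 plan.py 38 29 86
```

```text
axes x,y,z: [[-0.951, -0.309, 0.004], [-0.005, 0.002, -1.0], [0.309, -0.951, -0.003]] clock 5.65
pos [ 612.1 -224.2  108.9] F [-0.71  0.42 -0.42] w -0.1
rho,tau 38.0 28.7
turn tool [ 0.003 -0.001  0.004] shift tool mm [-0.4 22.9  0.1] j [-0.1   0.53 -0.07 -0.   -0.97  0.42]
shift in goal frame [-0.3 22.9  0. ] goal x [-0.95 -0.31  0.  ]
```

play_rows([
  [0, 0.018, 0, 0.003, 0, 0.004, 0],
  [0, 0, 0, 0, 0, 0, 0],
])

```text
clock: 5.85
position: [611.0, -224.0, 89.3]
ee_rot: [-0.111, 0.699, -0.698, 0.11]
contact_force: [-0.5, 0.6, -1.0]
gripper_width: -0.0
```

```bash
python3 plan.py 38 29 86; python3 - <<'E'
from h import *
d=get_image("scene"); cv2.imwrite("pics/c4.png",cv2.resize(d["color"][200:320,77:197,::-1],None,fx=4.5,fy=4.5,interpolation=2))
E
```

```text
axes x,y,z: [[-0.951, -0.309, 0.002], [-0.003, 0.001, -1.0], [0.309, -0.951, -0.001]] clock 5.85
pos [ 611.  -224.    89.3] F [-0.49  0.59 -0.97] w -0.0
rho,tau 37.5 27.8
turn tool [ 0.001 -0.001  0.002] shift tool mm [-1.2  3.3  0.5] j [-0.1   0.55 -0.1  -0.   -0.92  0.42]
shift in goal frame [-1.2  3.3  0.5] goal x [-0.95 -0.31  0.  ]
```

View pics/c4.png

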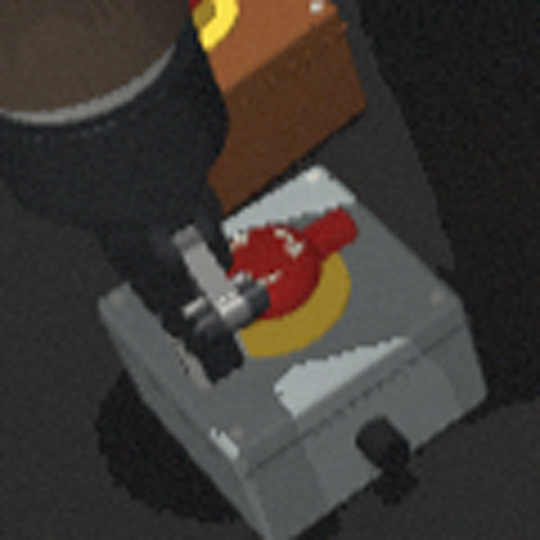

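The fingertips stand at crop (215,365), in front of ear R with nothing touching. I'll push along tool +x.

play_rows([
  [0.005, 0.003, 0.001, 0, 0, 0, 0],
])

```text
clock: 6.0
position: [609.5, -227.2, 90.0]
ee_rot: [0.11, -0.697, 0.699, -0.113]
contact_force: [0.4, 0.6, 1.8]
gripper_width: 0.2
```

play_rows([
  [0.005, 0, 0, 0, 0, 0, 0],
])

```text
clock: 6.1
position: [604.4, -228.8, 90.3]
ee_rot: [0.11, -0.697, 0.699, -0.113]
contact_force: [1.0, 0.8, -0.1]
gripper_width: 0.1
```

play_rows([
  [0.005, 0, 0, 0, 0, 0, 0],
])

```text
clock: 6.2
position: [599.9, -230.6, 91.3]
ee_rot: [0.109, -0.697, 0.7, -0.113]
contact_force: [1.4, -0.1, -0.4]
gripper_width: -0.1
```

```bash
python3 plan.py 38 8 86
```

```text
axes x,y,z: [[-0.95, -0.311, -0.005], [0.007, -0.002, -1.0], [0.311, -0.95, 0.004]] clock 6.2
pos [ 599.9 -230.6   91.3] F [ 1.43 -0.08 -0.35] w -0.1
rho,tau 40.3 15.2
turn tool [-0.004  0.001 -0.005] shift tool mm [ 7.2  5.3 -2.3] j [-0.11  0.53 -0.13  0.   -0.9   0.43]
shift in goal frame [ 7.2  5.3 -2.3] goal x [-0.95 -0.31  0.  ]
```

play_rows([
  [0.004, 0.004, -0.002, -0.004, 0, -0.005, 0],
])

```text
clock: 6.3
position: [596.2, -230.5, 88.9]
ee_rot: [0.11, -0.698, 0.699, -0.113]
contact_force: [1.2, -0.3, 2.3]
gripper_width: -0.1
```

play_rows([
  [0.004, 0.002, -0.001, 0, 0, 0, 0],
])

```text
clock: 6.4
position: [592.8, -231.1, 87.8]
ee_rot: [0.109, -0.697, 0.699, -0.114]
contact_force: [1.6, -0.1, 3.1]
gripper_width: 0.2
```

```bash
python3 plan.py 38 5 86
```

```text
axes x,y,z: [[-0.95, -0.311, -0.006], [0.007, -0.002, -1.0], [0.311, -0.95, 0.004]] clock 6.4
pos [ 592.8 -231.1   87.8] F [ 1.64 -0.12  3.11] w 0.2
rho,tau 38.5 8.3
turn tool [-0.004  0.002 -0.006] shift tool mm [ 3.3  1.8 -0.5] j [-0.12  0.53 -0.15  0.   -0.89  0.43]
shift in goal frame [ 3.3  1.8 -0.5] goal x [-0.95 -0.31  0.  ]
```

play_rows([
  [0.004, 0.001, 0, -0.004, 0, -0.006, 0],
])

```text
clock: 6.5
position: [589.0, -232.2, 87.2]
ee_rot: [0.111, -0.698, 0.698, -0.112]
contact_force: [1.4, 1.2, -0.5]
gripper_width: 0.3
```

play_rows([
  [0.004, 0, 0, 0, 0, 0, 0],
  [0, 0, 0, 0, 0, 0, 0],
])

```text
clock: 6.7
position: [584.9, -233.4, 87.1]
ee_rot: [-0.111, 0.698, -0.698, 0.112]
contact_force: [1.5, 0.1, 1.1]
gripper_width: 0.0
```

```bash
python3 plan.py 38 2 86; python3 - <<'E'
from h import *
d=get_image("scene"); cv2.imwrite("pics/c5.png",cv2.resize(d["color"][200:320,77:197,::-1],None,fx=4.5,fy=4.5,interpolation=2))
E
```

```text
axes x,y,z: [[-0.95, -0.311, -0.002], [0.002, 0.001, -1.0], [0.311, -0.95, -0.0]] clock 6.7
pos [ 584.9 -233.4   87.1] F [1.5  0.12 1.09] w 0.0
rho,tau 38.3 0.0
turn tool [ 0.     0.001 -0.002] shift tool mm [-2.   1.1 -0.3] j [-0.12  0.52 -0.16 -0.   -0.89  0.44]
shift in goal frame [-2.   1.1 -0.3] goal x [-0.95 -0.31  0.  ]
```

View pics/c5.png

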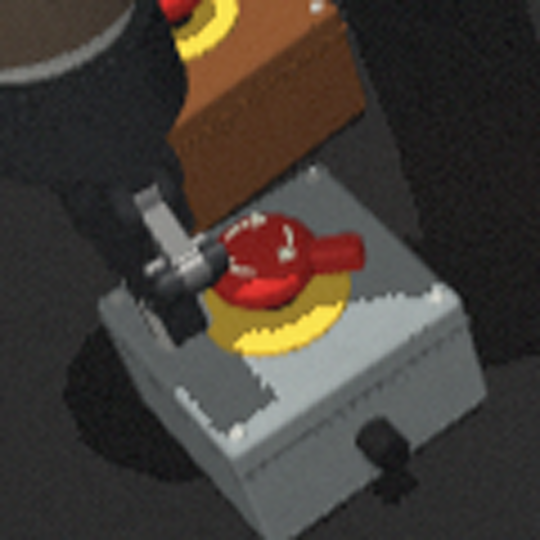

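Ear L has turned to crop (345,253), clearly clockwise, and the cap stands higher, so it has released. I'll hold briefly, back off and rise.

play_rows([
  [0, 0, 0, 0, 0, 0, 0],
  [0, 0, 0, 0, 0, 0, 0],
  [0, 0, 0, 0, 0, 0, 0],
  [-0.007, 0, 0, 0, 0, 0, 0],
  [-0.007, 0, 0, 0, 0, 0, 0],
  [-0.007, 0, 0, 0, 0, 0, 0],
  [-0.007, 0, 0, 0, 0, 0, 0],
  [-0.007, -0.003, 0, 0, 0, 0, 0],
  [0, 0, 0, 0, 0, 0, 0],
])

```text
clock: 7.65
position: [619.9, -221.3, 88.7]
ee_rot: [-0.113, 0.699, -0.698, 0.11]
contact_force: [-0.4, 0.9, 0.0]
gripper_width: -0.3
```

```bash
python3 plan.py 38 30 86
```

```text
axes x,y,z: [[-0.95, -0.312, 0.004], [-0.004, 0.001, -1.0], [0.312, -0.95, -0.002]] clock 7.65
pos [ 619.9 -221.3   88.7] F [-0.37  0.87  0.04] w -0.3
rho,tau 37.6 37.0
turn tool [0.002 0.002 0.004] shift tool mm [7.  2.7 0.3] j [-0.1   0.56 -0.08 -0.   -0.94  0.42]
shift in goal frame [7.  2.7 0.4] goal x [-0.95 -0.31  0.  ]
```

Clear of the ear. Next I'll rise and swing away, back towards where the arm started, so both cameras can see.

play_rows([
  [0, -0.03, 0, 0, 0, 0, 0],
  [0, -0.04, 0, 0, 0, 0, 0],
  [0, -0.04, 0, 0, 0, 0, 0],
  [0, -0.03, 0, 0, 0, 0, 0],
  [0.03, 0, 0.035, 0, 0, 0, 0],
  [0.03, 0, 0.035, 0, 0, 0, 0],
  [0.03, 0, 0.035, 0, 0, 0, 0],
  [0.03, 0, 0.035, 0, 0, 0, 0],
  [0.03, 0, 0.035, 0, 0, 0, 0],
  [0, 0, 0, 0, 0, 0, 0],
])

```text
clock: 8.65
position: [529.3, -439.0, 234.3]
ee_rot: [-0.117, 0.699, -0.697, 0.11]
contact_force: [0.0, 0.6, -1.2]
gripper_width: 0.0
```

```bash
python3 plan.py 200 -200 230; python3 m.py >/dev/null; python3 - <<'E'
from h import *
for n in("scene","top"):
    d=get_image(n); a=cv2.imread(f"pics/{n}0.png"); b=d["color"][:,:,::-1]
    cv2.imwrite(f"pics/{n}9.png",b)
    if n=="scene": c=(slice(190,310),slice(77,197))
    else: c=(slice(127,247),slice(349,469))
    np.save(f"/tmp/{n}.npy",np.hstack([cv2.resize(np.ascontiguousarray(i[c]),None,fx=2.5,fy=2.5,interpolation=2) for i in(a,b)]))
cv2.imwrite("pics/c6.png",np.vstack([np.load(f"/tmp/{n}.npy") for n in("scene","top")]))
E
```

```text
axes x,y,z: [[-0.948, -0.317, 0.009], [-0.01, 0.002, -1.0], [0.317, -0.948, -0.005]] clock 8.65
pos [ 529.3 -439.   234.3] F [ 0.    0.57 -1.25] w 0.0
rho,tau 216.5 -116.5
turn tool [0.005 0.007 0.009] shift tool mm [ 83.3   5.1 -17.1] j [-0.46  0.5   0.19  0.   -1.28  0.78]
shift in goal frame [ 83.5   4.3 -16.5] goal x [-0.95 -0.31  0.  ]
```

View pics/c6.png

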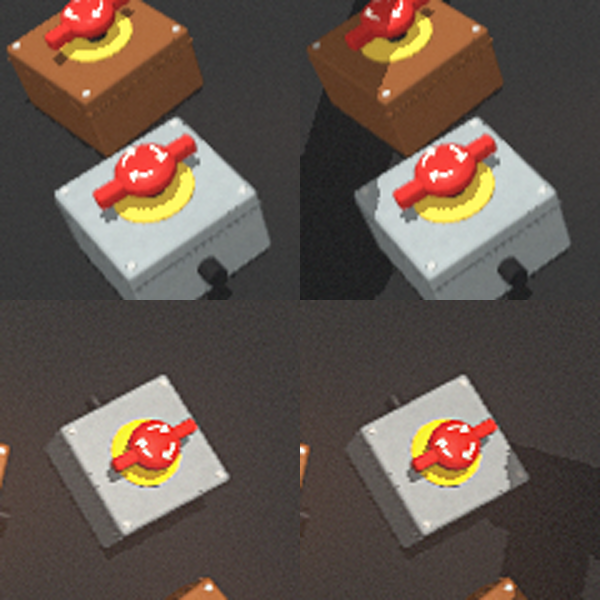

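Before and after match in both views: the cap is out, the ears are back at rest and the box has not moved. Handing in.

```bash
python3 -c "
from bench import *
print(job_done())"
```

```text
the job is handed in; nothing more can be done
None
```

I tested the grey stop box with the eared button and handed the job in at about 9 s of the 42 s allowed; no verdict was reported.

- **Push:** With shut fingertips I pushed the cap down to about 102 mm above the bench, with a highest reading of about 12 N. After I lifted off, the picture showed the cap about 2 px lower, so it had stayed in.
- **Twist:** I pushed one ear clockwise at about 1.5 N sideways. The picture then showed the ears clearly turned and the cap higher, so the latch had released. I then backed off and moved the arm clear.
- **Last checks:** Close-ups from both cameras matched the start by eye: button out, ears back at rest, box in the same place. I did not check the plain box, jar, weight and tube separately at the end, but the gripper never went near them.
- **What disagreed:** My first automatic fit of the ears disagreed between the two views, so I used hand-picked points, which agreed to about 1 mm. On the way down the tool drifted about 10 mm and tilted slightly. I corrected that before touching the cap.

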